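Find the tight spot of a slideway with a feeler blade

TASK

Take the feeler blade out of its stand, lower it into the gap of the slideway at one open end, and slide it gently along inside the gap until you feel it drag at the tight spot. Leave it standing upright and released there, held by the pinch, with its tip down near the floor of the gap. Never force the blade, and leave everything else where it is.

Things in the scene. Friction and masses are not known exactly. Their poses are not given: they have to be found in the camera images.
- slideway: Fixed red base plate 110 x 290 x 12 mm with two parallel steel bars, each 30 mm wide and 240 mm long, and a straight gap between them. Origin on the bench under the gap's middle; y runs along the gap, x across, z up. Gap: 8 mm wide (14 mm at the top, 3 mm bevels), 240 mm long, ends open; floor 12 mm, bar tops 55 mm above the bench.
- near_bar: Steel bar on the -x side of the gap, same origin and axes as the slideway; its gap face is 4 mm to -x of that origin. At the tight spot a blade lying on this face is pinched with about 7 N; moving it along over the spot takes 3 to 15 N (fading at a standstill), in the free gap nearly nothing. Full pinch: blade's middle within 7 mm of the spot's middle; the drag begins 15 mm before it and ends 15 mm after.
- gap_mid (a point): Middle of the gap, at bar-top height. The one tight spot, unseen and not measured, has its middle up to 75 mm to either side of here along the gap. It is a sprung round-nosed pad (radius 15 mm, upright axis; 2 N to start, then 2 N/mm) standing 5.5 mm out of the +x bar, 16 to 34 mm above the bench. From above a blade lands on top of it; it must come in along the gap.
- gap_a (a point): Middle of the gap's open end on the +y side of the slideway, at the height of the bar tops (55 mm above the bench).
- gap_b (a point): Middle of the gap's open end on the -y side of the slideway, at the height of the bar tops (55 mm above the bench).
- blade_grip (a point): Feeler blade: steel blade 5 mm thick (its x) and 14 mm wide (its y), 66 mm long, below an aluminium grip 18 mm (x) x 20 mm (y) x 40 mm tall; 80 g in all. This point is the centre of the grip, 86 mm above the blade's tip; z points up from tip to grip. It starts upright in the stand. In the gap its x must lie across the gap and its y along it (either way round).
- blade_tip (a point): Middle of the lower end of the feeler blade, 86 mm below the centre of its grip.
- blade: The feeler blade as a whole; origin at its tip, axes as for the grip.
- stand_mouth (a point): Black block 60 x 60 x 42 mm, fixed to the bench, with a slot 36 mm deep (about 1 mm of play) in which the blade stands with its grip 31 mm clear above the block. This point is the middle of the slot's mouth, on the block's top; its axes are those of the blade standing in it.
- screwdriver: Not part of the job, to be left alone: hand screwdriver lying on the bench, 170 mm long; origin under its middle.
- bottle: Not part of the job, to be left alone: small white bottle, 44 mm across, 85 mm tall; origin under its middle.
- screw_tray: Not part of the job, to be left alone: shallow grey tray, 90 x 70 x 30 mm; origin under its middle.
- lens_ring: Not part of the job, to be left alone: black lens ring, 50 mm across, 18 mm tall; origin under its middle.
- angle: Not part of the job, to be left alone: L-shaped aluminium bracket, 50 x 40 x 40 mm; origin under its middle.
- bushing: Not part of the job, to be left alone: brass bushing standing up, 32 mm across, 35 mm tall; origin under its middle.

How it is judged:
By the outcome, as a careful person would: the job done as asked, in the order asked, and still so for the second after the job is handed in, with the robot touching nothing.
It also fails if it takes over 45 s, if anything falls off the work surface, if the arm or the gripper's body presses on something with over 40 N, if the wrist force passes 120 N, or if a joint passes its speed limit or range.

ROBOT

A 6-joint arm with a two-finger parallel gripper is mounted at the origin on the work surface. World frame = base frame: x ahead of the robot, y to its left, z up, the work surface at z = 0. Lengths are in m, angles in rad, forces in N, time in s.
With the tool pointing down it reaches from about 0.225 to 0.875 m from the base axis. Payload 3.4 kg.
Tool frame: the origin (TCP) lies at the very end of the fingers, on their centre line; the grasp point (between the pads) lies 19 mm behind it; z points along the fingers, x is the direction in which the jaws open and shut, and the axes are right-handed (so a half turn about z gives the same grasp; the last joint's range is limited). The gripper opens to 85 mm and grips with 20 to 120 N. Pads are 22 mm wide; open, the fingers measure 114 mm over their backs; the gripper's body (76 mm by 85 mm) begins 54 mm behind the grasp point. The pads swing forward as they close: fully open they stand 13 mm farther back than shut.
Start: joints at [1.15, 0.276, 1.505, -0, 1.361, -0.121], TCP at [0.17, 0.549, 0.231] pointing down, gripper open.
Joint ranges: [-2.89, 2.89], [-0.75, 2.08], [0.22, 2.7], [-1.18, 4.32], [0.11, 2.71], [-2.7, 2.7]. Speed limits (rad/s): [2.57, 2.57, 3.14, 3.14, 3.14, 3.14].

INTERFACE

Orientations are given as a unit quaternion [w, x, y, z].
In Python, from rig import manip gives the robot as it stands.
- The arm moves only by the tool send_rows, never from a script. Its argument "increments" is a list of rows, each a list of 5 numbers: the opening, from 0 (shut) to 1 (fully open), then the shift along the tool's x, y, z in m, then the turn about the tool's z in rad. A call has 1 to 8 rows; each row shifts and turns the commanded pose from where the row before left it, along the tool's axes as they then stand; what a row does not reach is not made up. A row lasts 1/8 s, in which the tool goes at most 62.5 mm and 10.7 degrees, less where a joint would pass 70% of its speed; a pose out of reach is approached as far as the arm can. A call is refused whole if a number of a shift passes 0.0625 or a number of a turn 0.188, either way. A call with a gripper value outside its range is refused whole. The fingers move at their own pace and stop on an object; "squeeze" is the grip in N (left out, the last holds). Time passes only in rows, so rows that do not move let the fingers close. It gives the time, the measured TCP pose, the force and the opening at its end, in the units of the state.
- manip.get_state(): the state, without advancing time (a new reading comes with each control period).
- manip.get_image(name): name is "scene" or "top"; returns the picture (384x512x3 uint8, red, green, blue); there is no depth.
- manip.calibration(name): a dict with "fx", "fy", "cx", "cy" (pixels), "camera_from_world" (4x4, takes a point from world to camera coordinates). Camera axes: x right, y up, looking along -z (the intrinsics and any distortion apply to the point x, -y, -z); pixel columns grow to the right and rows downward; lengths in m; the calibration is good to about 2 mm. A picture is of the moment at which its call begins. calibration takes no time and is no camera call.
- manip.sign_off(): hands the job in, once; it reports no verdict.
The state is a dict: "clock": time; "qpos": joint angles; "qd": joint speeds; "effort": joint torques, N m; "position": TCP position; "ee_rot": TCP orientation; "contact_force": force on the tool from outside, world axes, zero at the start; "moment": the same for the moment, N m; "width": finger opening in m.
Only numpy, scipy, OpenCV 4.12 (cv2) and the standard library are available. Lean on these libraries where they do the work, as an engineer would, in place of code of your own. Each camera call takes 0.05 s, during which the arm holds its last target.

## Working session

There is one attempt and no reset: what is moved stays moved. The work goes in short steps, Python scripts to look and compute and a tool call to move; the robot and the scene stay as the last step left them, time stands still between calls to the robot, and variables do not carry over. Pictures are saved under pics/ and viewed, and the job is handed in when it is done.

Besides the shell and the picture viewer there is one more tool, called after "Emit:" by a JSON object that holds its "method" and its "body". send_rows: Moves the arm, as the interface text tells. Its arguments: {"type":"object","properties":{"increments":{"type":"array","items":{"type":"array","items":{"type":"number"}}},"squeeze":{"type":"number"}},"required":["increments"]}

```bash
ls; mkdir -p pics
python3 - <<'E'
from rig import manip
import cv2,json
s=manip.get_state()
print(s)
for n in("scene","top"):
    im=manip.get_image(n)
    cv2.imwrite(f"pics/{n}0.png",im[:,:,::-1])
    print(manip.calibration(n))
E
```

```text
pics
{'clock': 0.0, 'qpos': array([ 1.14998743e+00,  2.76601831e-01,  1.50612167e+00, -1.37346294e-05,
        1.36069094e+00, -1.20974220e-01]), 'qd': array([ 0.00219742,  0.00117523, -0.00043134, -0.00238086, -0.00130879,
       -0.00017969]), 'effort': array([-1.29354245e-03, -4.16777980e+01, -2.45799494e+01, -5.72344125e-04,
        1.14522668e-02,  1.29561283e-05]), 'position': array([0.1696152 , 0.54887017, 0.23044038]), 'ee_rot': array([ 4.54100104e-04,  8.04785202e-01,  5.93565454e-01, -7.89658765e-04]), 'contact_force': array([ 0.57469149, -1.18628172,  0.14096257]), 'moment': array([-0.00283796, -0.02969619,  0.0012805 ]), 'width': 0.08535763686845704}
{'fx': 400.0382446411944, 'fy': 400.0382446411944, 'cx': 259.12477674549353, 'cy': 192.9262283743989, 'camera_from_world': array([[ 0.17797804,  0.98401407, -0.00633455, -0.12724447],
       [-0.65804452,  0.12380143,  0.74273186,  0.29829477],
       [ 0.73164283, -0.12802154,  0.669559  , -1.27825476],
       [ 0.        ,  0.        ,  0.        ,  1.        ]])}
{'fx': 415.9963506607012, 'fy': 415.9963506607012, 'cx': 255.62290836410256, 'cy': 194.39661993492845, 'camera_from_world': array([[ 0.0175598 , -0.99975838, -0.01322287,  0.01573104],
       [ 0.9838643 ,  0.01492253,  0.17829291, -0.5420513 ],
       [-0.17805251, -0.0161403 ,  0.98388861, -0.85593313],
       [ 0.        ,  0.        ,  0.        ,  1.        ]])}
```

View pics/scene0.png

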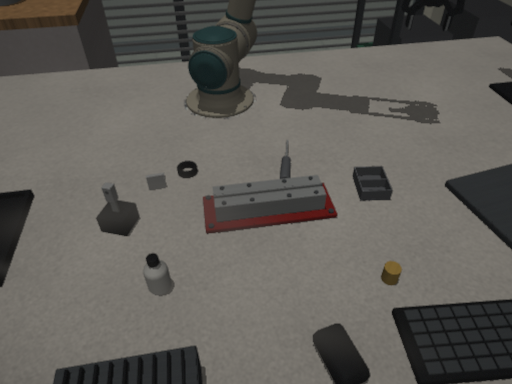

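View pics/top0.png

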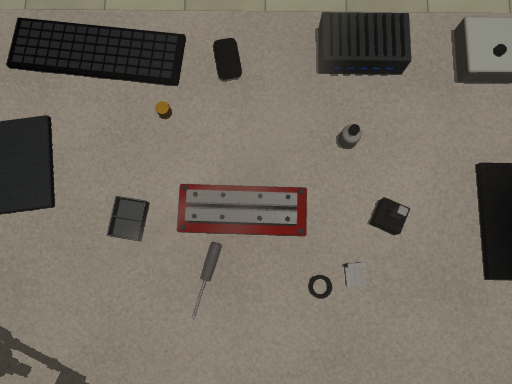

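The scene view shows the slideway in the middle, the stand with the grip to its left at about (110,195), and the bottle and angle nearby. In the top view the slideway spans cols 178–307, rows 184–236, and the stand is at (390,216) with the grip at (402,210). Next I'll zoom in and measure.

```bash
cat > h.py <<'E'
import numpy as np, cv2
from rig import manip
def cal(n):
    c=manip.calibration(n); return c,np.array(c["camera_from_world"])
def proj(n,P):
    c,T=cal(n); p=T[:3,:3]@np.asarray(P,float)+T[:3,3]
    return np.array([c["cx"]+c["fx"]*p[0]/-p[2], c["cy"]+c["fy"]*(-p[1])/-p[2]])
def ray(n,u,v):
    c,T=cal(n); d=np.array([(u-c["cx"])/c["fx"],-(v-c["cy"])/c["fy"],-1.])
    R=T[:3,:3]; return -R.T@T[:3,3], R.T@d
def onz(n,u,v,z):
    o,d=ray(n,u,v); return o+d*(z-o[2])/d[2]
def crop(n,f,x0,y0,x1,y1,k,out):
    im=f[y0:y1,x0:x1,::-1]
    cv2.imwrite(out,cv2.resize(im,None,fx=k,fy=k,interpolation=cv2.INTER_CUBIC))
E
python3 - <<'E'
from h import *
t=cv2.imread('pics/top0.png')[:,:,::-1]; s=cv2.imread('pics/scene0.png')[:,:,::-1]
crop('top',t,170,175,315,245,5,'pics/t_slide.png')
crop('top',t,360,185,425,245,9,'pics/t_stand.png')
crop('scene',s,85,170,150,245,8,'pics/s_stand.png')
crop('scene',s,195,165,345,235,5,'pics/s_slide.png')
hsv=cv2.cvtColor(t,cv2.COLOR_RGB2HSV)
m=((hsv[...,0]<8)|(hsv[...,0]>172))&(hsv[...,1]>150)&(hsv[...,2]>60)
m=m.astype(np.uint8); m[:170]=0;m[250:]=0
pts=cv2.findNonZero(m); h=cv2.convexHull(pts); r=cv2.minAreaRect(h); print(r)
b=cv2.boxPoints(r); W=[onz('top',u,v,.012) for u,v in b]
for p,w in zip(b,W): print(p,w.round(4))
W=np.array(W); print(W.mean(0), [np.linalg.norm(W[i]-W[i-1]) for i in range(4)])
E
```

```text
((242.1548309326172, 209.35516357421875), (127.26266479492188, 47.47364044189453), 1.9091525077819824)
[177.76804 230.95894] [0.4627 0.1977 0.012 ]
[179.34961 183.51164] [0.571  0.1996 0.012 ]
[306.54163 187.75139] [ 0.5654 -0.09    0.012 ]
[304.96005 235.19868] [ 0.4579 -0.086   0.012 ]
[0.5142673  0.05534426 0.012     ] [np.float64(0.2838087016807093), np.float64(0.10827986553465631), np.float64(0.28969041257496947), np.float64(0.1075916514332538)]
```

View pics/t_slide.png

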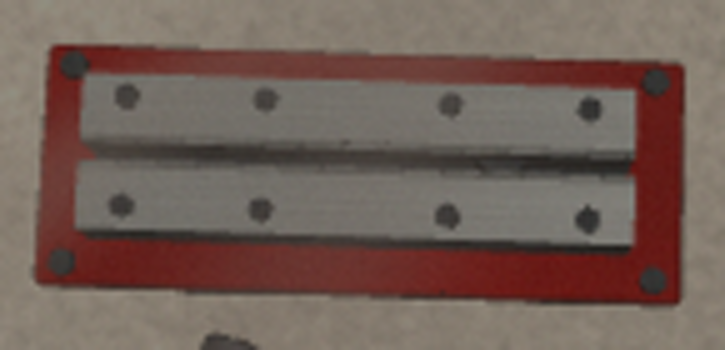

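View pics/t_stand.png

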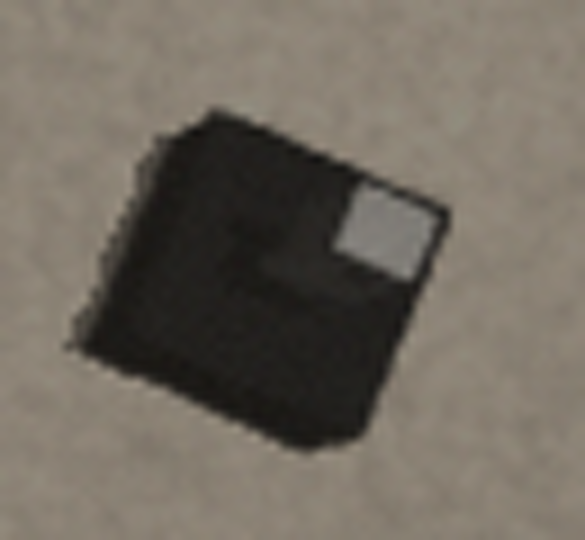

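View pics/s_stand.png

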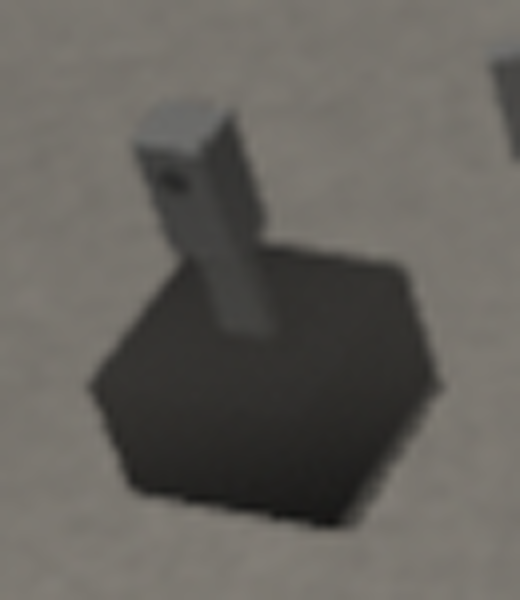

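View pics/s_slide.png

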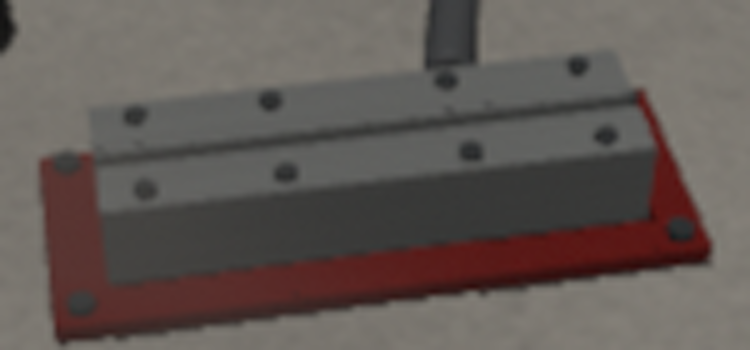

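Run:
```python
from h import *
t=cv2.imread('pics/top0.png')[:,:,::-1]; s=cv2.imread('pics/scene0.png')[:,:,::-1]
# bar tops, low sat bright within plate hull ; use 4x upsample
k=8
def sub(f,x0,y0,x1,y1): return cv2.resize(f[y0:y1,x0:x1],None,fx=k,fy=k,interpolation=cv2.INTER_LINEAR)
x0,y0=170,175
c=sub(t,x0,y0,315,245).astype(int)
hsv=cv2.cvtColor(c.astype(np.uint8),cv2.COLOR_RGB2HSV)
# edges along columns
def topx(x,y): return x0+(x+.5)/k-.5, y0+(y+.5)/k-.5
g=c.sum(2)/3; R_=c[...,0]-c[...,1]
for u in (195,205,215,235,250,265,280,290):
    X=int((u-x0)*k); col=c[:,X]
    rs=[175+i/8 for i in range(0,560)]
    print(u,' '.join(f"{int(t[v,u].sum()/3)}{'r' if int(t[v,u,0])-int(t[v,u,1])>25 else ''}" for v in range(184,236)))
```

```text
195 74r 57r 60r 63r 62r 77r 107 97 63 66 66 68 73 111 109 111 110 106 90 82 65 64 68 93 98 109 112 112 110 107 79 61 57 60 106 113 106 45 49 52r 52r 50r 53r 50r 52r 51r 54r 51r 55 125 124 131
205 94 67r 70r 68r 72r 77r 111 111 113 113 110 110 111 110 110 110 109 110 96 85 58 55 60 85 89 112 112 114 112 114 109 114 110 111 112 111 107 56 47 49r 57r 55r 54r 58r 55r 58r 56r 56r 56r 103 125 125
215 121 74r 76r 76r 74r 78r 98 110 110 110 110 111 110 111 111 108 110 108 103 87 59 53 53 73 87 110 109 111 109 111 111 112 110 112 108 110 108 73 52 52 59r 60r 61r 61r 62r 61r 64r 63r 60r 66 120 118
235 118 101 76r 77r 75r 71r 76r 113 110 111 113 115 111 115 112 111 111 109 109 94 82 61 61 67 87 92 110 111 112 114 111 110 115 111 113 111 112 107 67 58 63r 70r 68r 69r 69r 70r 67r 68r 68r 69r 118 119
250 124 117 75r 77r 75r 76r 79r 103 111 111 114 115 113 112 112 112 112 111 109 104 92 71 61 63 68 89 105 111 114 112 116 114 114 114 114 114 111 112 92 54 55 65r 65r 64r 63r 63r 63r 64r 64r 60r 63 120
265 122 120 82 71r 72r 71r 71r 81r 109 113 112 114 117 113 116 111 115 116 114 112 95 87 53 47 50 91 89 115 115 116 119 119 117 118 112 120 115 116 113 56 44 52r 57r 56r 53r 58r 56r 55r 55r 53r 55r 126
280 123 124 122 58r 60r 60r 57r 64r 98 114 116 119 116 117 116 116 114 115 114 114 107 86 54 42 43 69 88 115 117 121 121 123 121 121 118 119 118 118 117 91 39 44r 49r 52r 51r 48r 50r 49r 48r 50r 45r 54
290 128 127 118 57r 56r 50r 53r 57r 81r 114 115 110 95 97 111 116 117 119 114 119 119 80 72 39 39 48 72 100 117 122 123 123 122 116 116 113 117 119 122 118 37 41 50r 49r 50r 49r 50r 50r 49r 48r 46r 52
```

```bash
cat >> h.py <<'E'
def cross(p,i,j,lv):
    # first crossing of lv moving from i to j
    st=1 if j>i else -1
    for a in range(i,j,st):
        if (p[a]-lv)*(p[a+st]-lv)<=0 and p[a]!=p[a+st]:
            return a+st*(p[a]-lv)/(p[a]-p[a+st])
    return np.nan
E
python3 - <<'E'
from h import *
t=cv2.imread('pics/top0.png')[:,:,::-1]
g=t.astype(float).mean(2)
E=[]
for u in range(190,294):
    p=g[:,u]; mid=204.6+(u-195)*(209.0-204.6)/(290-195)*0+ (u-195)*3.0/95
    mid=int(round(205+(u-195)*0.032))
    ui=cross(p,mid-9,mid,100); li=cross(p,mid+9,mid,100)
    # outer: from 3px outside
    uo=cross(p,mid-11,mid-20,93); lo=cross(p,mid+11,mid+20,80)
    E.append((u,uo,ui,li,lo))
E=np.array(E)
zs=.055; L=[]
for c in range(1,5):
    u=E[:,0]; v=E[:,c]; k=np.isfinite(v)
    for _ in range(5):
        q=np.polyfit(u[k],v[k],1); r=v-np.polyval(q,u); k=np.isfinite(r)&(abs(r)<max(.3,2*np.nanstd(r[k])))
    A=onz('top',195,np.polyval(q,195),zs);B=onz('top',290,np.polyval(q,290),zs)
    print(c,q,k.sum(),r[k].std(),A.round(4),B.round(4), 'yawdeg',np.degrees(np.arctan2(-(A-B)[0],(A-B)[1])))
    L.append(A)
d=(A-B)[:2]/np.linalg.norm((A-B)[:2]); n=np.array([d[1],-d[0]])
print('offsets',[float(n@a[:2]) for a in L])
# ends
for v in (197,198,200,214,216,219):
    p=g[v]; 
    print(v,[int(x) for x in p[180:192]],[int(x) for x in p[292:304]], t[v,180:192,0].astype(int)-t[v,180:192,1], t[v,292:302,0].astype(int)-t[v,292:302,1])
E
```

```text
1 [3.11142995e-02 1.83137134e+02] 81 0.124207433325333 [0.5501 0.1562 0.055 ] [ 0.5466 -0.0496  0.055 ] yawdeg -0.9507193809216247
2 [3.21064538e-02 1.95157955e+02] 89 0.1346810919506434 [0.5232 0.155  0.055 ] [ 0.5197 -0.0497  0.055 ] yawdeg -0.9755380029178109
3 [2.87980054e-02 2.02536108e+02] 76 0.14151112068958252 [0.5086 0.1544 0.055 ] [ 0.5058 -0.0498  0.055 ] yawdeg -0.767002887520011
4 [3.21186100e-02 2.14087729e+02] 84 0.11559312816363872 [0.4822 0.1532 0.055 ] [ 0.4789 -0.0498  0.055 ] yawdeg -0.9260737797481378
offsets [0.5474553578827284, 0.5206510430140193, 0.505996895014206, 0.4796628435908858]
197 [58, 59, 63, 62, 64, 64, 104, 110, 107, 110, 109, 111] [119, 118, 121, 120, 119, 71, 52, 48, 50, 51, 51, 50] [62 63 63 62 59 58  8  4  1  5  5  5] [ 2  3  4  2  3 52 70 72 73 71]
198 [58, 62, 62, 65, 64, 63, 104, 108, 108, 109, 111, 111] [115, 116, 118, 117, 119, 72, 52, 50, 48, 50, 51, 50] [62 66 62 61 58 59  9  2  5  3  5  5] [ 3  4  1  3  3 51 69 72 71 71]
200 [63, 65, 66, 65, 67, 75, 105, 109, 112, 110, 108, 112] [115, 113, 116, 116, 115, 70, 47, 48, 49, 48, 48, 50] [58 60 58 57 58 51 11  5  5  3  5  4] [ 1  0  2  2  0 49 73 71 73 72]
214 [74, 74, 73, 72, 73, 108, 111, 110, 111, 112, 110, 110] [123, 123, 123, 122, 125, 63, 46, 50, 49, 46, 48, 48] [49 49 50 49 49  9  4  4  5  4  4  6] [ 4  2  1  0  2 59 75 72 72 73]
216 [74, 71, 72, 70, 75, 107, 110, 111, 110, 109, 109, 99] [123, 124, 124, 124, 122, 63, 47, 47, 50, 49, 46, 48] [48 51 49 50 47  9  5  5  4  3  5  4] [ 1  3  3  2  1 57 76 74 76 76]
219 [72, 68, 67, 67, 72, 107, 107, 109, 110, 111, 106, 110] [120, 120, 120, 119, 100, 58, 46, 49, 51, 47, 48, 49] [50 52 53 57 51  9  4  4  4  4  3  4] [ 5  2  2  2 23 63 74 73 75 75]
```

Run:
```python
from h import *
a=onz('top',185.1,204.6,.055); b=onz('top',296.7,208.2,.055)
print(a,b,np.linalg.norm(a-b),(a+b)/2)
# grip top in top image -> z = .112 ; stand
t=cv2.imread('pics/top0.png')[:,:,::-1]; g=t.astype(np.uint8).mean(2)
m=(g>100).astype(np.uint8); roi=np.zeros_like(m); roi[203:218,396:411]=m[203:218,396:411]
k=8; x0,y0=394,200
c=cv2.resize(g[y0:222,x0:414].astype(np.float32),None,fx=k,fy=k,interpolation=cv2.INTER_LINEAR)
print(t[200:222,394:414].mean(2).astype(int))
```

```text
[0.51595305 0.17609273 0.055     ] [ 0.51186561 -0.06409545  0.055     ] 0.2402229566739077 [0.51390933 0.05599864 0.055     ]
[[128 132 129 127 130 132 129 123 127 132 132 132 135 134 134 130 128 126
  128 130]
 [ 91 122 123 129 128 129 128 127 129 133 134 132 128 132 132 132 128 127
  127 130]
 [ 30  31  65 116 126 126 129 132 133 134 133 130 126 128 132 132 131 130
  128 129]
 [ 30  29  32  32  44  92 123 130 131 132 131 129 131 128 131 132 132 133
  129 126]
 [ 30  31  32  32  30  32  49  92 122 125 126 126 127 133 133 133 130 135
  132 129]
 [ 28  31  32  33  30  38  80  56  58  89 116 121 124 129 127 128 128 130
  129 130]
 [ 32  31  34  34  35  80 117 123 118  73  45  68  91 117 121 123 128 131
  133 129]
 [ 36  32  38  38  37 104 120 120 118 122 113  83  54  51  85 111 125 132
  132 133]
 [ 38  37  37  37  57 116 122 119 120 123 120 125 116  84  47  44 120 132
  131 131]
 [ 36  39  37  36  91 122 121 124 122 124 121 121 120 123  82  43 123 134
  134 131]
 [ 38  38  39  49 111 123 125 126 125 123 124 124 123 118  56  53 124 130
  132 132]
 [ 38  37  35  79 122 127 125 124 125 
[... 197 characters left out ...]
 126 127
  126 126]
 [ 41  41  40  41  38  37  51  84 108 120 123 124  83  40 123 130 128 130
  126 123]
 [ 41  40  38  38  32  31  34  37  42  81 108 119  53  54 123 133 128 124
  125 124]
 [ 38  40  39  37  38  34  32  38  40  40  41  46  34  98 127 125 123 126
  128 126]
 [ 36  34  38  40  38  40  36  39  37  34  30  30  52 127 130 126 124 127
  133 130]
 [ 29  30  31  32  36  37  34  28  30  31  33  32  93 125 131 128 129 130
  131 129]
 [ 28  32  33  33  30  31  31  30  28  31  30  35 118 130 131 129 130 130
  129 128]
 [ 33  28  29  32  31  31  31  31  30  31  30  71 124 129 131 133 133 129
  125 127]
 [ 33  31  31  32  30  29  31  29  30  29  31  98 129 130 132 131 131 128
  124 125]]
```

Run:
```python
from h import *
t=cv2.imread('pics/top0.png')[:,:,::-1]; g=t.mean(2).astype(np.float32)
k=8;x0,y0=390,196
c=cv2.resize(g[y0:225,x0:416],None,fx=k,fy=k,interpolation=cv2.INTER_LINEAR)
m=(c>82).astype(np.uint8)
n,l,st,ce=cv2.connectedComponentsWithStats(m)
i=l[int((210-y0)*k),int((402-x0)*k)]
cnt,_=cv2.findContours((l==i).astype(np.uint8),cv2.RETR_EXTERNAL,cv2.CHAIN_APPROX_NONE)
r=cv2.minAreaRect(cnt[0]); b=(cv2.boxPoints(r)+.5)/k-.5+[x0,y0]; print(st[i],r)
W=np.array([onz('top',u,v,.112) for u,v in b]); print(b.round(1)); print(W.round(4)); ctr=ce[i]; ctr=(ctr+.5)/k-.5+[x0,y0]
print('ctr',onz('top',*ctr,.112),W.mean(0),[np.linalg.norm(W[j]-W[j-1]) for j in range(4)])
for j in range(4):
    d=W[j]-W[j-1]; print(np.degrees(np.arctan2(d[1],d[0])),np.linalg.norm(d))
# black block bottom/hull, minAreaRect check
m=(g<48).astype(np.uint8); m[:190]=0;m[245:]=0;m[:,:360]=0;m[:,425:]=0
h=cv2.convexHull(cv2.findNonZero(m)); 
print(cv2.approxPolyDP(h,2,True)[:,0])
for u,v in cv2.approxPolyDP(h,2,True)[:,0]: print(onz('top',u,v,.042).round(4),onz('top',u,v,0).round(4))
# scene view check
for z in(.112,.072,.042): print(z,[proj('scene',[*W.mean(0)[:2],z])])
for w in W: print('scene',proj('scene',w))
```

```text
[    0     0   208   232 29082] ((103.5, 115.5), (231.0, 207.0), 90.0)
[[389.6 195.6]
 [415.4 195.6]
 [415.4 224.4]
 [389.6 224.4]]
[[ 0.532  -0.2458  0.112 ]
 [ 0.5328 -0.2976  0.112 ]
 [ 0.4745 -0.2946  0.112 ]
 [ 0.4737 -0.2435  0.112 ]]
ctr [ 0.5082391  -0.27844064  0.112     ] [ 0.50324785 -0.27036369  0.112     ] [np.float64(0.05833613735772099), np.float64(0.05176744225477056), np.float64(0.05832673893723), np.float64(0.05113061110253413)]
-2.2661383064987604 0.05833613735772099
-89.12885474933805 0.05176744225477056
177.106619191628 0.05832673893723
90.9247304217861 0.05113061110253413
[[409 208]
 [399 233]
 [393 234]
 [369 223]
 [379 200]
 [383 198]]
[ 0.518  -0.3083  0.042 ] [ 0.5245 -0.3232  0.    ]
[ 0.4635 -0.2844  0.042 ] [ 0.4673 -0.2982  0.    ]
[ 0.4611 -0.2715  0.042 ] [ 0.4649 -0.2847  0.    ]
[ 0.484  -0.2209  0.042 ] [ 0.4888 -0.2317  0.    ]
[ 0.5346 -0.2442  0.042 ] [ 0.5418 -0.2561  0.    ]
[ 0.5392 -0.253   0.042 ] [ 0.5466 -0.2653  0.    ]
0.112 [array([106.98230658, 184.50528472])]
0.072 [array([112.03055718, 199.14484606])]
0.042 [array([115.60731462, 209.51718374])]
scene [118.47844395 192.42641868]
scene [ 90.96568755 195.99516368]
scene [ 96.14897456 176.91773206]
scene [121.86740999 173.72612448]
```

Mask leaked into the bench; use line edges with a higher threshold.

Run:
```python
from h import *
t=cv2.imread('pics/top0.png')[:,:,::-1]; g=t.mean(2).astype(np.float32)
k=8;x0,y0=390,196
c=cv2.resize(g[y0:225,x0:416],None,fx=k,fy=k,interpolation=cv2.INTER_LINEAR)
m0=(c>95).astype(np.uint8)
n,l,st,ce=cv2.connectedComponentsWithStats(m0,connectivity=4)
for th in (95,90):
  m0=(c>th).astype(np.uint8); m=cv2.morphologyEx(m0,cv2.MORPH_OPEN,np.ones((17,17)))
  n,l,st,ce=cv2.connectedComponentsWithStats(m,connectivity=4)
  i=l[int((210-y0)*k),int((402-x0)*k)]; print(th,st[i])
  cnt,_=cv2.findContours((l==i).astype(np.uint8),cv2.RETR_EXTERNAL,cv2.CHAIN_APPROX_NONE)
  b=(cv2.boxPoints(cv2.minAreaRect(cnt[0]))+.5)/k-.5+[x0,y0]
  W=np.array([onz('top',u,v,.112) for u,v in b]); print(b.round(1).tolist()); print(W.mean(0).round(4))
  for j in range(4):
    d=W[j]-W[j-1]; print(np.degrees(np.arctan2(d[1],d[0])),np.linalg.norm(d))
  for w in W: print('scene',proj('scene',w).round(1))
```

```text
95 [  65   81   78   74 4204]
[[396.5, 211.7], [400.0, 204.6], [408.4, 208.8], [404.9, 215.8]]
[ 0.5026 -0.2702  0.112 ]
63.336801618697805 0.018131595292179087
-27.98841223585761 0.016262774954484655
-116.76899834457465 0.018183875417528837
151.82444921684643 0.016230501332629287
scene [113.4 182.6]
scene [108.7 187.7]
scene [100.7 186. ]
scene [105.4 181. ]
90 [  65   80   78   76 4368]
[[396.6, 212.0], [399.8, 204.5], [408.5, 208.4], [405.2, 215.8]]
[ 0.5028 -0.2704  0.112 ]
66.25188879672328 0.018433556346665693
-25.379235250504248 0.0167119315340012
-113.84779338607163 0.018489669665314578
154.42506136606417 0.01668147034317235
scene [113.3 182.4]
scene [108.9 187.7]
scene [100.5 186.3]
scene [105.1 181.1]
```

Run:
```python
from h import *
d=np.array([.0163,.99987]); n=np.array([d[1],-d[0]]); m=np.array([.5145,.056])
for a in(-.12,.12):
    for o in (-.034,.034):
        p=m+a*d+o*n
        q=proj('scene',[*p,.055]); q2=proj('scene',[*p,.012])
        print(a,o,p.round(4),'scene',q.round(1),'crop',((q-[195,165]+.5)*5).round(0),'bot',((q2-[195,165]+.5)*5).round(0),'top',proj('top',[*p,.055]).round(1))
```

```text
-0.12 -0.034 [ 0.4785 -0.0634] scene [211.6 185.5] crop [ 86. 105.] bot [ 94. 176.] top [296.4 223.7]
-0.12 0.034 [ 0.5465 -0.0645] scene [214.1 206.6] crop [ 98. 211.] bot [106. 282.] top [296.9 192.3]
0.12 -0.034 [0.4825 0.1765] scene [317.1 173.8] crop [613.  47.] bot [605. 117.] top [184.1 220.1]
0.12 0.034 [0.5505 0.1754] scene [325.6 193.6] crop [655. 145.] bot [645. 217.] top [186.2 188.9]
```

Run:
```python
from h import *
s=cv2.imread('pics/scene0.png')[:,:,::-1]; print(s[180:215,98:122].mean(2).astype(int))
from scipy.optimize import least_squares
def tri(pt,ps): 
    f=lambda P: np.r_[proj('top',P)-pt,proj('scene',P)-ps]
    r=least_squares(f,[.5,-.27,.1]); return r.x.round(4),r.fun.round(2)
print(tri([402.5,210.2],[107.6,185.7]))
# block top corners seen in scene: crop (95,388),(430,270 right-ish) and top
```

```text
[[113 113 113 114 115 116 117 117 117 116 115 115 116 117 117 117 116 115
  115 117 117 116 116 115]
 [113 113 114 115 116 116 117 117 117 115 114 113 115 116 116 114 113 114
  116 118 119 118 118 115]
 [115 116 115 115 115 116 116 111 112 110 108 108 108 109 114 113 112 114
  117 118 118 118 117 115]
 [117 116 113 113 114 112 107 108 106 105 105 105 103 106 112 105 104 114
  115 115 114 114 113 113]
 [117 116 114 112 112 106 105 106 106 105 106 106 105 107 103  87  92 113
  114 114 114 114 114 114]
 [116 115 115 112 107 106 107 105 106 106 106 106 106 103  87  65  85 113
  114 116 117 116 116 116]
 [116 115 116 113 107 106 106 106 106 106 106 106 105  92  67  53  73 104
  115 117 119 117 117 118]
 [118 118 115 106 102 105 106 107 106 106 107 102  87  72  55  52  61  92
  117 118 119 118 118 118]
 [118 118 114 100  81  83  86  88  90  96 102  95  70  56  52  52  54  87
  117 117 118 118 119 119]
 [116 116 115 102  73  63  65  65  70  77  81  78  64  52  53  52  52  76
  108 118 118 118 118 117]
 [117 116 115 106  84  63  65  63  61  65  65  63  58  52  53  53  53  62
   94 118 117 11
[... 1809 characters left out ...]
62  55  51  48  49]
 [117 117 116 108  83  52  49  50  49  49  49  50  49  52  61  66  65  66
   65  64  57  53  49  49]
 [115 115 110  91  58  50  50  50  51  50  50  50  49  51  58  66  66  66
   66  64  60  55  49  48]
 [114 110  93  66  51  51  51  51  50  51  51  50  51  50  52  57  59  60
   61  62  59  54  49  49]
 [116 103  69  52  51  51  51  51  51  51  50  50  50  50  49  50  50  52
   53  54  53  50  49  49]
 [110  84  54  51  51  51  51  51  51  51  51  51  51  51  50  50  49  50
   50  49  50  49  48  49]
 [ 86  60  51  51  51  51  52  51  51  51  50  51  50  50  50  50  50  50
   51  50  50  50  49  49]]
(array([ 0.5031, -0.2707,  0.1088]), array([-0.37,  0.03, -0.36, -0.04]))
```

Run:
```python
from h import *
s=cv2.imread('pics/scene0.png')[:,:,::-1]
crop('scene',s,95,175,130,220,14,'pics/s_grip.png')
```

```text
(no output)
```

View pics/s_grip.png

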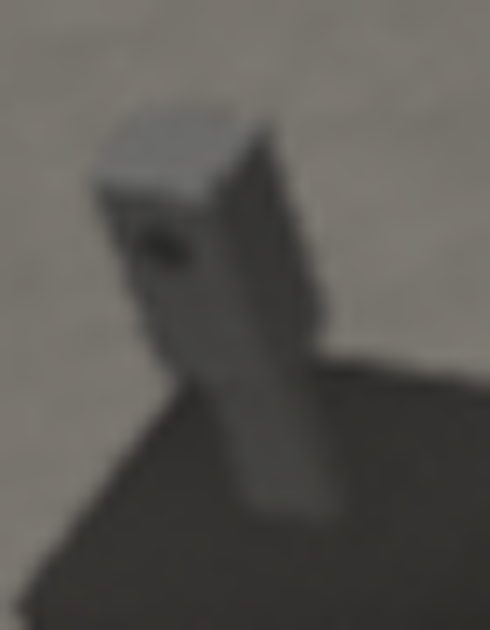

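Both views agree on the slideway: the bar corners land within 1 px, the length comes out at 240.2 mm and the width at 67.8 mm. I put gap_mid at (0.5145, 0.056) with yaw −0.93°. The grip is at about (0.503, −0.2705), with its y axis at about 66°. I'll plan the approach from these.

```bash
cat >> h.py <<'E'
def st():
    s=manip.get_state(); w,x,y,z=s["ee_rot"]
    X=np.array([1-2*(y*y+z*z),2*(x*y+w*z),2*(x*z-w*y)])
    return s,np.array(s["position"]),np.arctan2(X[1],X[0])
def plan(P,yaw_deg=None):
    s,p,a=st(); d=np.asarray(P)-p
    tx=d[0]*np.cos(a)+d[1]*np.sin(a); ty=d[0]*np.sin(a)-d[1]*np.cos(a)
    print('t',round(s["clock"],3),'pos',p.round(4),'yaw',round(np.degrees(a),2),'F',np.round(s["contact_force"],2),'w',round(s["width"],4))
    print(' tool dx %.4f dy %.4f dz %.4f'%(tx,ty,-d[2]), 'turn %.4f'%(-(np.radians(yaw_deg)-a)) if yaw_deg is not None else '')
E
python3 -c "
from h import *
plan([.503,-.2705,.17],66)"
```

```text
t 0.1 pos [0.1696 0.5489 0.2305] yaw 72.82 F [ 0.21 -0.59  0.17] w 0.0859
 tool dx -0.6844 dy 0.5605 dz 0.0605 turn 0.1191
```

Emit:
{"method": "send_rows", "body": {"increments": [[1,-0.043,0.035,0,0],[1,-0.043,0.035,0,0],[1,-0.043,0.035,0,0],[1,-0.043,0.035,0,0],[1,-0.043,0.035,0,0],[1,-0.043,0.035,0,0],[1,-0.043,0.035,0,0],[1,-0.043,0.035,0,0]]}}

```text
clock: 1.1
position: [0.3359, 0.1364, 0.2312]
ee_rot: [0.0, 0.805, 0.594, 0.0]
contact_force: [1.1, 1.0, 0.0]
width: 0.0854
```

```bash
python3 -c "
from h import *
plan([.503,-.2705,.17],66)"
```

```text
t 1.1 pos [0.3359 0.1364 0.2312] yaw 72.84 F [1.09 1.   0.02] w 0.0854
 tool dx -0.3394 dy 0.2797 dz 0.0612 turn 0.1194
```

Emit:
{"method": "send_rows", "body": {"increments": [[1,-0.042,0.035,0,0],[1,-0.042,0.035,0,0],[1,-0.042,0.035,0,0],[1,-0.042,0.035,0,0],[1,-0.042,0.035,0,0],[1,-0.042,0.035,0,0],[1,-0.042,0.035,0.02,0],[1,-0.042,0.035,0.02,0.119]]}}

```text
clock: 2.1
position: [0.5045, -0.2674, 0.1906]
ee_rot: [-0.0, 0.84, 0.543, 0.0]
contact_force: [0.1, 0.2, 0.4]
width: 0.0857
```

Emit:
{"method": "send_rows", "body": {"increments": [[1,0,0,0,0]]}}

```text
clock: 2.22
position: [0.5042, -0.2687, 0.1883]
ee_rot: [-0.001, 0.84, 0.543, -0.001]
contact_force: [0.1, 1.0, -0.4]
width: 0.0853
```

Run:
```python
from h import *
plan([.503,-.2705,.073],66)
t=manip.get_image('top'); s=manip.get_image('scene')
cv2.imwrite('pics/top1.png',t[:,:,::-1]);cv2.imwrite('pics/scene1.png',s[:,:,::-1])
crop('top',t,340,170,440,260,6,'pics/t1c.png'); crop('scene',s,60,120,170,245,5,'pics/s1c.png')
```

```text
t 2.225 pos [ 0.5042 -0.2687  0.1883] yaw 65.8 F [ 0.06  1.02 -0.37] w 0.0853
 tool dx -0.0021 dy -0.0003 dz 0.1153 turn -0.0035
```

View pics/t1c.png

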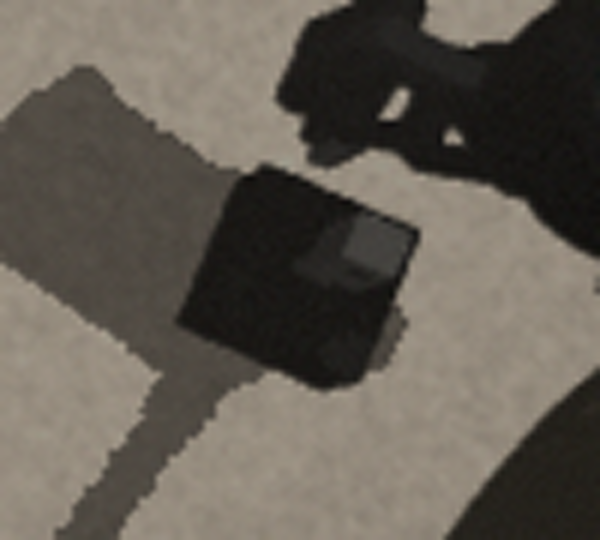

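View pics/s1c.png

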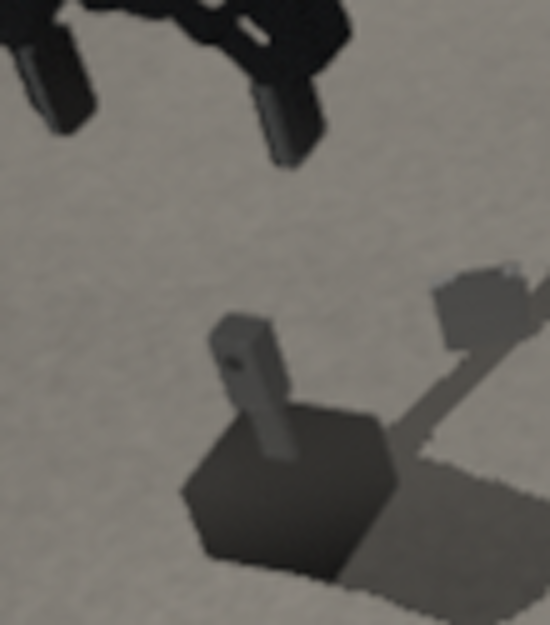

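Emit:
{"method": "send_rows", "body": {"increments": [[1,-0.002,0,0.035,0],[1,0,0,0.035,0],[1,0,0,0.03,0],[1,0,0,0.015,0],[1,0,0,0,0],[1,0,0,0,0]]}}

```text
clock: 3.08
position: [0.5041, -0.2677, 0.0777]
ee_rot: [0.001, 0.838, 0.545, 0.001]
contact_force: [-0.4, 0.6, -0.1]
width: 0.0856
```

Run:
```python
from h import *
plan([.503,-.2705,.073],66)
s=manip.get_image('scene'); cv2.imwrite('pics/scene2.png',s[:,:,::-1])
crop('scene',s,60,140,170,245,6,'pics/s2c.png')
```

```text
t 3.075 pos [ 0.5041 -0.2677  0.0777] yaw 66.04 F [-0.35  0.6  -0.09] w 0.0856
 tool dx -0.0030 dy 0.0001 dz 0.0047 turn 0.0006
```

View pics/s2c.png

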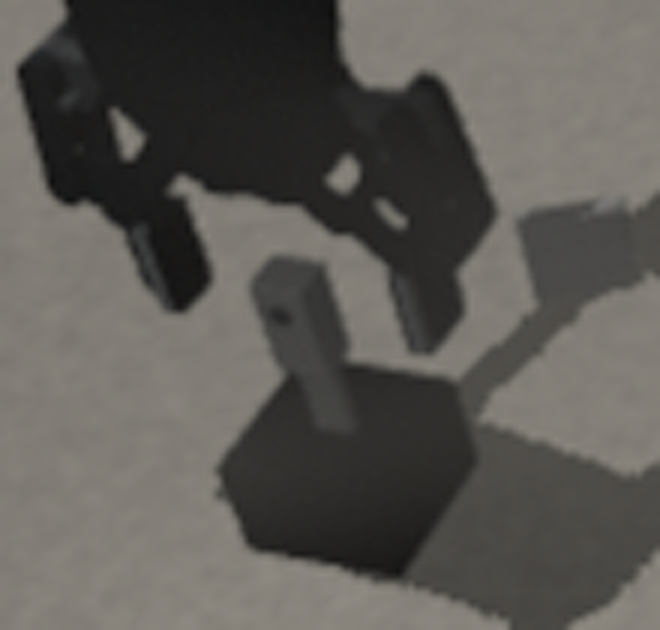

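Emit:
{"method": "send_rows", "body": {"increments": [[1,-0.001,0,0.004,0],[1,0,0,0,0]]}}

```text
clock: 3.38
position: [0.5027, -0.2685, 0.0724]
ee_rot: [0.0, 0.839, 0.545, 0.0]
contact_force: [-0.0, 0.0, 0.1]
width: 0.0856
```

Emit:
{"method": "send_rows", "body": {"increments": [[0.5,0,0,0,0],[0.3,0,0,0,0],[0.2,0,0,0,0],[0,0,0,0,0],[0,0,0,0,0]], "squeeze": 30}}

```text
clock: 4.0
position: [0.5027, -0.2688, 0.0723]
ee_rot: [0.0, 0.839, 0.545, -0.0]
contact_force: [-1.4, -1.0, -0.2]
width: 0.0197
```

```bash
python3 -c "
from h import *
plan([.503,-.2705,.073],66); print(st()[0]['moment'])"
```

```text
t 4.0 pos [ 0.5027 -0.2688  0.0723] yaw 66.02 F [-1.41 -0.98 -0.22] w 0.0197
 tool dx -0.0014 dy 0.0010 dz -0.0007 turn 0.0004
[-0.28031121  0.23470257 -0.03455887]
```

Emit:
{"method": "send_rows", "body": {"increments": [[0,0,0,0,0],[0,0,0,-0.005,0],[0,0,0,-0.015,0],[0,0,0,-0.02,0],[0,0,0,-0.02,0],[0,0,0,-0.02,0],[0,0,0,-0.005,0],[0,0,0,0,0]], "squeeze": 60}}

```text
clock: 5.0
position: [0.503, -0.268, 0.1578]
ee_rot: [0.0, 0.839, 0.545, 0.0]
contact_force: [0.2, 0.6, -0.7]
width: 0.0191
```

Run:
```python
from h import *
d=np.array([.0163,.99987]); m=np.array([.5145,.056])
p=m-.107*d; print(p)
plan([*p,.15],89.07); print(st()[0]['moment'])
s=manip.get_image('scene'); cv2.imwrite('pics/scene3.png',s[:,:,::-1])
crop('scene',s,60,120,170,245,5,'pics/s3c.png')
```

```text
[ 0.5127559  -0.05098609]
t 5.0 pos [ 0.503  -0.268   0.1578] yaw 66.0 F [ 0.19  0.58 -0.67] w 0.0191
 tool dx 0.2023 dy -0.0793 dz 0.0078 turn -0.4026
[-0.02747399 -0.01343561 -0.02674636]
```

View pics/s3c.png

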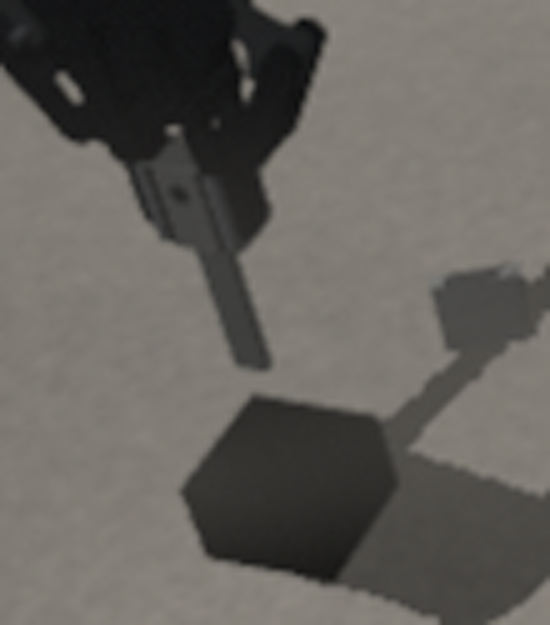

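The blade is out of the stand and held upright, with its tip at about crop (255,365). Next I'll carry it over the −y end of the gap.

Emit:
{"method": "send_rows", "body": {"increments": [[0,0.04,-0.016,0,0],[0,0.05,-0.02,0,0],[0,0.05,-0.02,0,0],[0,0.04,-0.016,0,0],[0,0.022,-0.007,0,-0.134],[0,0,0,0,-0.134],[0,0,0,0,-0.134],[0,0,0,0,0]]}}

```text
clock: 6.05
position: [0.5122, -0.0513, 0.1564]
ee_rot: [-0.001, 0.713, 0.701, -0.0]
contact_force: [0.1, -0.7, 0.1]
width: 0.0193
```

Run:
```python
from h import *
plan([.51276,-.051,.1578],89.07)
t=manip.get_image('top');s=manip.get_image('scene'); cv2.imwrite('pics/scene4.png',s[:,:,::-1]); cv2.imwrite('pics/top4.png',t[:,:,::-1])
crop('scene',s,160,100,300,245,4,'pics/s4c.png');crop('top',t,230,150,350,250,5,'pics/t4c.png')
```

```text
t 6.05 pos [ 0.5122 -0.0513  0.1564] yaw 88.96 F [ 0.12 -0.67  0.11] w 0.0193
 tool dx 0.0003 dy 0.0006 dz -0.0014 turn -0.0019
```

View pics/s4c.png

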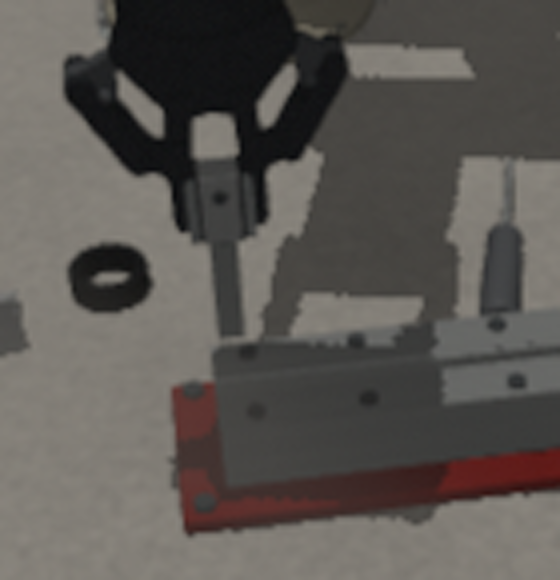

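View pics/t4c.png

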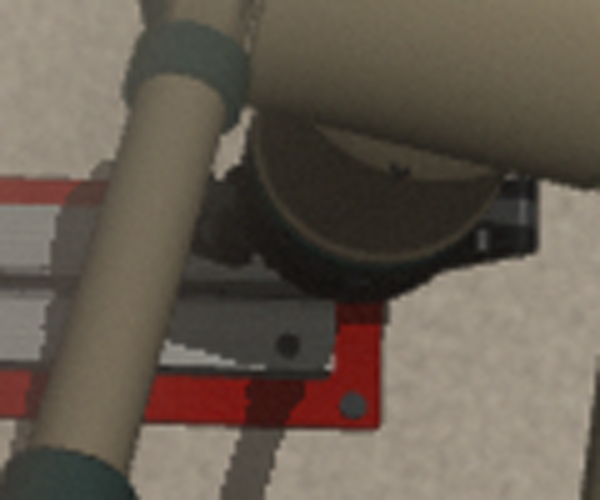

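Run:
```python
from h import *
s=cv2.imread('pics/scene4.png')[:,:,::-1]
crop('scene',s,195,135,235,200,12,'pics/s4d.png')
for P in([.5122,-.0513,.0898],[.5122,-.0513,.1564-.019+.02],[.5127,-.051,.055],[.5127-.007,-.06385,.055],[.5127+.007,-.06385,.055]):
    q=proj('scene',P); print(P,q.round(2),'crop',((q-[195,135]+.5)*12).round(0))
```

```text
[0.5122, -0.0513, 0.0898] [217.47 182.6 ] crop [276. 577.]
[0.5122, -0.0513, 0.1574] [214.87 156.64] crop [244. 266.]
[0.5127, -0.051, 0.055] [218.87 195.04] crop [292. 727.]
[0.5057, -0.06385, 0.055] [212.59 193.64] crop [217. 710.]
[0.5197, -0.06385, 0.055] [213.2  197.97] crop [224. 762.]
```

View pics/s4d.png

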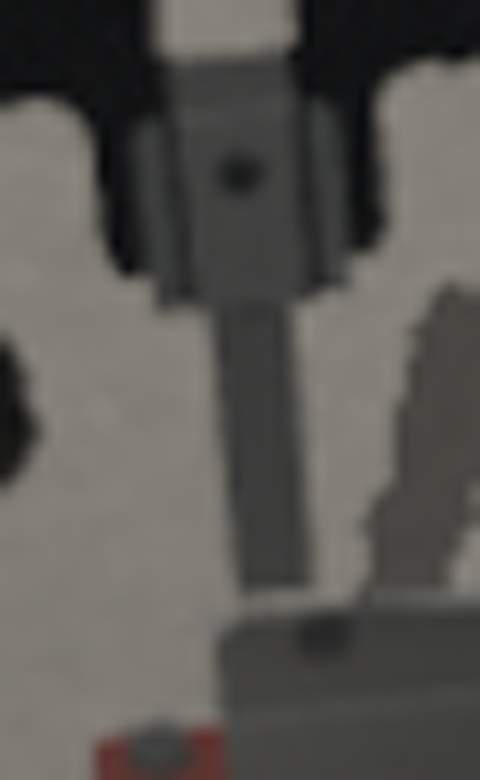

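Run:
```python
from h import *
s=cv2.imread('pics/scene0.png')[:,:,::-1]; g=s.mean(2)
d=np.array([.0163,.99987]); n=np.array([d[1],-d[0]]); m=np.array([.5145,.056])
for a in (-.1,-.06,-.02,.03,.06,.1):
    q=[proj('scene',[*(m+a*d+o*n),.055]) for o in(-.037,-.007,.007,.037)]
    u=int(round(q[1][0])); r0=int(q[1][1])-4
    print(a,u,[round(x[1],1) for x in q],r0,g[r0:r0+14,u].astype(int))
```

```text
-0.1 222 [np.float64(183.6), np.float64(192.5), np.float64(196.9), np.float64(206.5)] 188 [53 55 85 98 97 86 87 80 65 77 93 97 93 78]
-0.06 240 [np.float64(181.7), np.float64(190.5), np.float64(194.7), np.float64(204.2)] 186 [96 96 97 97 96 95 91 73 60 79 92 95 95 96]
-0.02 258 [np.float64(179.7), np.float64(188.4), np.float64(192.6), np.float64(202.0)] 184 [96 96 96 97 95 95 88 70 58 79 93 95 95 96]
0.03 281 [np.float64(177.3), np.float64(185.9), np.float64(190.0), np.float64(199.3)] 181 [84 91 96 96 95 95 95 76 57 69 88 95 95 96]
0.06 294 [np.float64(175.8), np.float64(184.4), np.float64(188.5), np.float64(197.7)] 180 [97 97 96 97 96 95 83 64 56 83 96 95 96 97]
0.1 312 [np.float64(173.9), np.float64(182.4), np.float64(186.5), np.float64(195.5)] 178 [67 87 98 99 99 95 84 66 56 83 96 96 97 97]
```

Emit:
{"method": "send_rows", "body": {"increments": [[0,0,0.001,0.015,0],[0,0,0,0.013,0],[0,0,0,0,0],[0,0,0,0,0]]}}

```text
clock: 6.65
position: [0.5138, -0.0518, 0.1291]
ee_rot: [-0.0, 0.713, 0.701, -0.0]
contact_force: [0.8, -0.6, -0.2]
width: 0.0192
```

Run:
```python
from h import *
plan([.5132,-.051,.081],89.07)
s=manip.get_image('scene'); cv2.imwrite('pics/scene5.png',s[:,:,::-1])
crop('scene',s,195,145,235,210,12,'pics/s5d.png')
```

```text
t 6.65 pos [ 0.5138 -0.0518  0.1291] yaw 89.02 F [ 0.83 -0.64 -0.19] w 0.0192
 tool dx 0.0008 dy -0.0006 dz 0.0481 turn -0.0008
```

View pics/s5d.png

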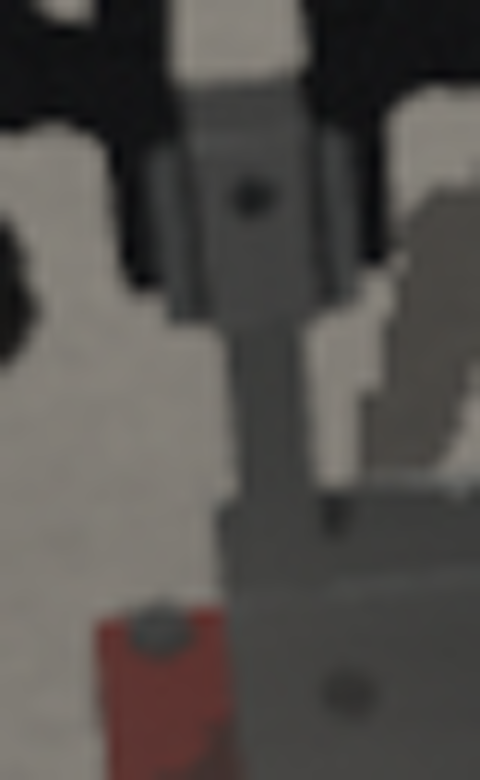

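Emit:
{"method": "send_rows", "body": {"increments": [[0,0,0,0.005,0],[0,0,0,0.005,0],[0,0,0,0.003,0],[0,0,0,0,0]]}}

```text
clock: 7.2
position: [0.5135, -0.0517, 0.1159]
ee_rot: [-0.0, 0.713, 0.701, -0.0]
contact_force: [0.4, 0.5, 0.0]
width: 0.0194
```

```bash
python3 -c "
from h import *
plan([.5132,-.051,.081],89.07);print(st()[0]['moment'])"
```

```text
t 7.2 pos [ 0.5135 -0.0517  0.1159] yaw 89.03 F [0.35 0.5  0.02] w 0.0194
 tool dx 0.0007 dy -0.0004 dz 0.0349 turn -0.0006
[ 0.01117618 -0.05103261 -0.02028482]
```

Emit:
{"method": "send_rows", "body": {"increments": [[0,0,0,0.003,0],[0,0,0,0.004,0],[0,0,0,0.004,0],[0,0,0,0,0]]}}

```text
clock: 7.7
position: [0.5136, -0.0517, 0.1048]
ee_rot: [-0.0, 0.713, 0.701, -0.0]
contact_force: [-0.5, 0.2, -0.4]
width: 0.0193
```

```bash
python3 -c "
from h import *
plan([.5132,-.051,.081],89.07);print(st()[0]['moment'])"
```

```text
t 7.7 pos [ 0.5136 -0.0517  0.1048] yaw 89.04 F [-0.48  0.18 -0.43] w 0.0193
 tool dx 0.0007 dy -0.0004 dz 0.0238 turn -0.0006
[-0.0006087   0.1865608  -0.00255637]
```

Emit:
{"method": "send_rows", "body": {"increments": [[0,0,0,0.004,0],[0,0,0,0.004,0],[0,0,0,0.004,0],[0,0,0,0,0]]}}

```text
clock: 8.2
position: [0.5135, -0.0517, 0.0927]
ee_rot: [-0.0, 0.713, 0.701, -0.0]
contact_force: [-0.9, 0.4, -1.6]
width: 0.0197
```

```bash
python3 -c "
from h import *
plan([.5132,-.051,.081],89.07);print(st()[0]['moment'])"
```

```text
t 8.2 pos [ 0.5135 -0.0517  0.0927] yaw 89.04 F [-0.9   0.41 -1.64] w 0.0197
 tool dx 0.0007 dy -0.0003 dz 0.0117 turn -0.0006
[ 0.0433431   0.21232551 -0.02644879]
```

Emit:
{"method": "send_rows", "body": {"increments": [[0,0,-0.001,0,0],[0,0,0,0,0]]}}

```text
clock: 8.45
position: [0.5134, -0.0518, 0.0936]
ee_rot: [0.001, 0.713, 0.701, 0.0]
contact_force: [-0.4, -0.1, -0.8]
width: 0.0192
```

```bash
python3 -c "
from h import *
plan([.5132,-.051,.081],89.07);print(st()[0]['moment'])"
```

```text
t 8.45 pos [ 0.5134 -0.0518  0.0936] yaw 89.04 F [-0.44 -0.08 -0.85] w 0.0192
 tool dx 0.0008 dy -0.0002 dz 0.0126 turn -0.0006
[ 0.06032902  0.04300695 -0.00231475]
```

Emit:
{"method": "send_rows", "body": {"increments": [[0,0,-0.001,0,0],[0,0,0,0,0]]}}

```text
clock: 8.7
position: [0.5119, -0.0517, 0.0934]
ee_rot: [0.0, 0.713, 0.701, 0.0]
contact_force: [-0.9, -0.3, -1.2]
width: 0.0191
```

```bash
python3 -c "
from h import *
plan([.5132,-.051,.081],89.07);print(st()[0]['moment'])"
```

```text
t 8.7 pos [ 0.5119 -0.0517  0.0934] yaw 89.04 F [-0.85 -0.26 -1.22] w 0.0191
 tool dx 0.0008 dy 0.0013 dz 0.0124 turn -0.0006
[ 0.00409086 -0.00051366 -0.01369943]
```

Emit:
{"method": "send_rows", "body": {"increments": [[0,0,0,0.004,0],[0,0,0,0.004,0],[0,0,0,0.002,0],[0,0,0,0,0]]}}

```text
clock: 9.2
position: [0.5116, -0.0517, 0.083]
ee_rot: [-0.0, 0.713, 0.701, -0.0]
contact_force: [0.1, -0.1, -0.3]
width: 0.0193
```

```bash
python3 -c "
from h import *
plan([.5132,-.051,.081],89.07);print(st()[0]['moment'])"
```

```text
t 9.2 pos [ 0.5116 -0.0517  0.083 ] yaw 89.03 F [ 0.08 -0.05 -0.28] w 0.0193
 tool dx 0.0007 dy 0.0016 dz 0.0020 turn -0.0006
[-0.02171673  0.0292612   0.00180321]
```

Emit:
{"method": "send_rows", "body": {"increments": [[0,0,0,0.002,0],[0,0,-0.001,0,0],[0,0,0,0,0]]}}

```text
clock: 9.57
position: [0.5107, -0.0517, 0.0813]
ee_rot: [-0.0, 0.713, 0.701, 0.0]
contact_force: [-1.4, 0.7, -0.5]
width: 0.0192
```

```bash
python3 -c "
from h import *
plan([.5132,-.051,.081],89.07);print(st()[0]['moment'])"
```

```text
t 9.575 pos [ 0.5107 -0.0517  0.0813] yaw 89.04 F [-1.37  0.65 -0.47] w 0.0192
 tool dx 0.0007 dy 0.0025 dz 0.0003 turn -0.0006
[-0.00438222  0.00883531 -0.00307138]
```

Emit:
{"method": "send_rows", "body": {"increments": [[0,0.003,0,0,0],[0,0.003,0,0,0],[0,0.003,0,0,0],[0,0.003,0,0,0],[0,0.003,0,0,0]]}}

```text
clock: 10.2
position: [0.511, -0.0364, 0.0813]
ee_rot: [-0.0, 0.713, 0.701, 0.0]
contact_force: [-1.8, -0.2, -1.2]
width: 0.0189
```

```bash
cat > r.py <<'E'
from h import *
s,p,a=st(); d=np.array([.0163,.99987]); m=np.array([.5145,.056])
print('t',round(s['clock'],2),'s=%.4f lat=%.4f'%((p[:2]-m)@d,(p[:2]-m)@np.array([d[1],-d[0]])),'z',p[2].round(4),'F',s['contact_force'].round(2),'M',s['moment'].round(3),'w',round(s['width'],4))
E
python3 r.py
```

```text
t 10.2 s=-0.0925 lat=-0.0019 z 0.0813 F [-1.84 -0.18 -1.16] M [-0.008  0.001 -0.034] w 0.0189
```

Emit:
{"method": "send_rows", "body": {"increments": [[0,0.002,0,0,0],[0,0.002,0,0,0],[0,0.002,0,0,0],[0,0.002,0,0,0]]}}

```text
clock: 10.7
position: [0.5112, -0.0286, 0.0813]
ee_rot: [-0.0, 0.713, 0.701, 0.0]
contact_force: [-0.9, -0.2, -0.0]
width: 0.0193
```

```bash
python3 r.py
```

```text
t 10.7 s=-0.0846 lat=-0.0019 z 0.0813 F [-0.88 -0.16 -0.  ] M [-0.02   0.031 -0.022] w 0.0193
```

Emit:
{"method": "send_rows", "body": {"increments": [[0,0.002,0,0,0],[0,0.002,0,0,0],[0,0.002,0,0,0],[0,0.002,0,0,0]]}}

```text
clock: 11.2
position: [0.5112, -0.0209, 0.0813]
ee_rot: [0.0, 0.713, 0.701, -0.0]
contact_force: [-0.3, -1.8, 0.0]
width: 0.0195
```

```bash
python3 r.py
```

```text
t 11.2 s=-0.0769 lat=-0.0021 z 0.0813 F [-0.26 -1.81  0.  ] M [-0.432  0.156  0.025] w 0.0195
```

Drag appears at s≈−77 mm: Fy is −1.8 N, Mx jumps to −0.43, and My shows a push toward −x, so the near bar is on the robot side. I'll continue in small steps.

Emit:
{"method": "send_rows", "body": {"increments": [[0,0.001,0,0,0],[0,0.001,0,0,0]]}}

```text
clock: 11.45
position: [0.5111, -0.0199, 0.0813]
ee_rot: [0.001, 0.713, 0.702, -0.001]
contact_force: [-0.7, -5.2, 0.2]
width: 0.019
```

```bash
python3 r.py
```

```text
t 11.45 s=-0.0759 lat=-0.0022 z 0.0813 F [-0.75 -5.23  0.2 ] M [-1.257  0.303  0.02 ] w 0.019
```

Emit:
{"method": "send_rows", "body": {"increments": [[0,0.001,0,0,0],[0,0.001,0,0,0]]}}

```text
clock: 11.7
position: [0.5111, -0.0186, 0.0813]
ee_rot: [0.001, 0.712, 0.702, -0.002]
contact_force: [-1.4, -8.1, -0.4]
width: 0.0191
```

```bash
python3 r.py
```

```text
t 11.7 s=-0.0747 lat=-0.0022 z 0.0813 F [-1.4  -8.05 -0.36] M [-1.665  0.345 -0.008] w 0.0191
```

Emit:
{"method": "send_rows", "body": {"increments": [[0,0.001,0,0,0],[0,0.001,0,0,0]]}}

```text
clock: 11.95
position: [0.5112, -0.0171, 0.0813]
ee_rot: [0.001, 0.712, 0.702, -0.002]
contact_force: [-1.0, -8.6, -0.8]
width: 0.0194
```

```bash
python3 r.py
```

```text
t 11.95 s=-0.0732 lat=-0.0022 z 0.0813 F [-0.99 -8.63 -0.83] M [-1.874  0.309 -0.011] w 0.0194
```

Emit:
{"method": "send_rows", "body": {"increments": [[0,0.001,0,0,0],[0,0.001,0,0,0]]}}

```text
clock: 12.2
position: [0.5112, -0.0153, 0.0813]
ee_rot: [0.002, 0.712, 0.702, -0.002]
contact_force: [-1.9, -8.2, -0.7]
width: 0.019
```

```bash
python3 r.py
```

```text
t 12.2 s=-0.0714 lat=-0.0022 z 0.0813 F [-1.93 -8.24 -0.65] M [-1.934  0.355 -0.04 ] w 0.019
```

Emit:
{"method": "send_rows", "body": {"increments": [[0,0.001,0,0,0],[0,0.001,0,0,0],[0,0.001,0,0,0]]}}

```text
clock: 12.58
position: [0.5112, -0.012, 0.0813]
ee_rot: [0.001, 0.712, 0.702, -0.002]
contact_force: [-1.0, -8.4, -1.5]
width: 0.0191
```

```bash
python3 r.py
python3 - <<'E'
from h import *
s=manip.get_image('scene'); cv2.imwrite('pics/scene6.png',s[:,:,::-1])
crop('scene',s,205,140,255,205,11,'pics/s6d.png')
E
```

```text
t 12.57 s=-0.0680 lat=-0.0022 z 0.0813 F [-1.04 -8.37 -1.47] M [-1.784  0.32   0.013] w 0.0191
```

View pics/s6d.png

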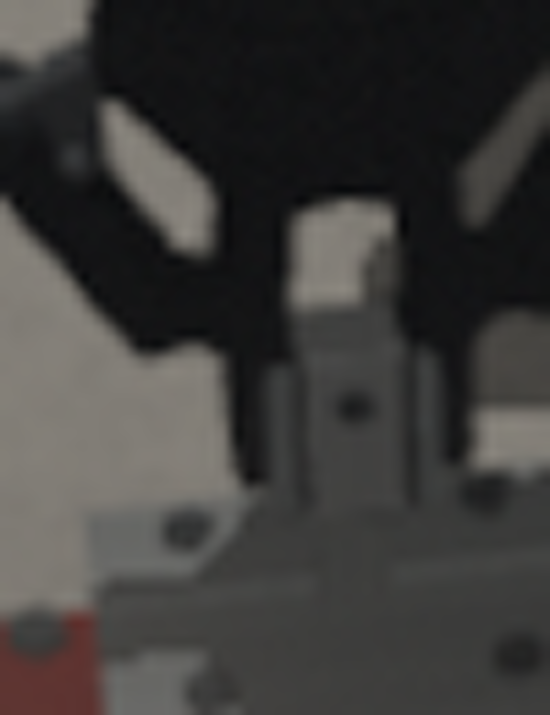

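Emit:
{"method": "send_rows", "body": {"increments": [[0,0.001,0,0,0],[0,0.001,0,0,0],[0,0.001,0,0,0]]}}

```text
clock: 13.0
position: [0.5112, -0.0089, 0.0813]
ee_rot: [0.001, 0.712, 0.702, -0.002]
contact_force: [-0.8, -7.1, -1.1]
width: 0.0194
```

```bash
python3 r.py
```

```text
t 13.0 s=-0.0649 lat=-0.0022 z 0.0813 F [-0.84 -7.07 -1.15] M [-1.752  0.238 -0.021] w 0.0194
```

Emit:
{"method": "send_rows", "body": {"increments": [[0,0,0,0,0],[0,0,0,0,0]]}}

```text
clock: 13.25
position: [0.5112, -0.0087, 0.0813]
ee_rot: [0.001, 0.712, 0.702, -0.002]
contact_force: [-1.1, -7.0, -0.9]
width: 0.0191
```

```bash
python3 r.py
```

```text
t 13.25 s=-0.0648 lat=-0.0022 z 0.0813 F [-1.06 -6.98 -0.94] M [-1.619  0.28   0.012] w 0.0191
```

Emit:
{"method": "send_rows", "body": {"increments": [[0,-0.001,0,0.0005,0],[0,-0.0005,0,0.001,0],[0,0,0,0,0]]}}

```text
clock: 13.62
position: [0.5113, -0.0086, 0.0804]
ee_rot: [0.0, 0.713, 0.701, -0.0]
contact_force: [-1.1, -3.2, 4.2]
width: 0.0193
```

```bash
python3 r.py
```

```text
t 13.62 s=-0.0646 lat=-0.0022 z 0.0804 F [-1.09 -3.24  4.25] M [-0.675  0.472  0.051] w 0.0193
```

Emit:
{"method": "send_rows", "body": {"increments": [[0,-0.001,0,0,0],[0,0,0,-0.0005,0],[0,0,0,0,0]]}}

```text
clock: 14.0
position: [0.5113, -0.0088, 0.0804]
ee_rot: [-0.0, 0.713, 0.701, 0.0]
contact_force: [-2.8, 0.2, 4.2]
width: 0.0195
```

```bash
python3 r.py
```

```text
t 14.0 s=-0.0648 lat=-0.0022 z 0.0804 F [-2.84  0.17  4.23] M [-0.057  0.461 -0.047] w 0.0195
```

Emit:
{"method": "send_rows", "body": {"increments": [[0,0,-0.0007,-0.0005,0],[0,0,0,0,0]]}}

```text
clock: 14.25
position: [0.5111, -0.0088, 0.0805]
ee_rot: [-0.0, 0.713, 0.701, 0.0]
contact_force: [0.2, 1.6, -1.5]
width: 0.0194
```

```bash
python3 r.py
```

```text
t 14.25 s=-0.0649 lat=-0.0024 z 0.0805 F [ 0.24  1.63 -1.51] M [ 0.138 -0.094  0.039] w 0.0194
```

Emit:
{"method": "send_rows", "body": {"increments": [[0.26,0,0,0,0],[0.3,0,0,0,0],[0.45,0,0,0,0],[0.5,0,0,0,0]], "squeeze": 20}}

```text
clock: 14.75
position: [0.5109, -0.0092, 0.0808]
ee_rot: [0.0, 0.713, 0.701, 0.0]
contact_force: [-0.3, -1.1, 0.2]
width: 0.0429
```

```bash
python3 r.py
python3 - <<'E'
from h import *
s=manip.get_image('scene'); cv2.imwrite('pics/scene7.png',s[:,:,::-1])
crop('scene',s,205,140,255,205,11,'pics/s7d.png')
E
```

```text
t 14.75 s=-0.0653 lat=-0.0025 z 0.0808 F [-0.34 -1.05  0.2 ] M [ 0.025 -0.04   0.013] w 0.0429
```

View pics/s7d.png

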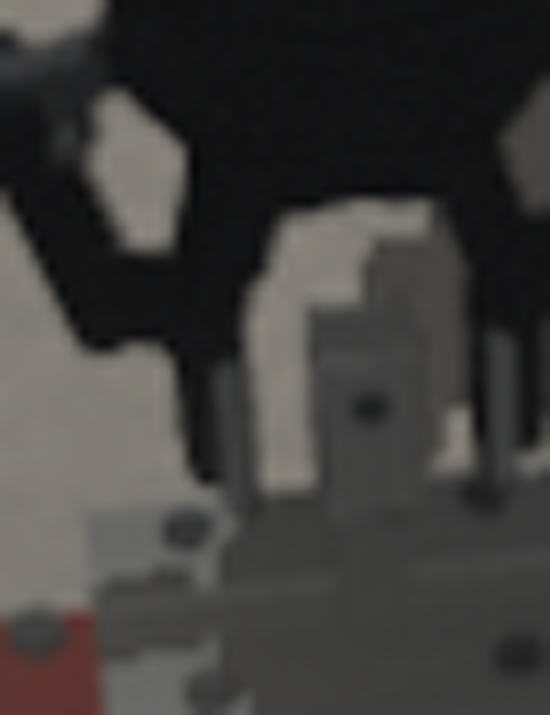

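The fingers are open and the grip still stands upright at about crop (370,420), clear on both sides. I'll rise straight up and then move aside.

Emit:
{"method": "send_rows", "body": {"increments": [[0.5,0,0,-0.01,0],[0.5,0,0,-0.02,0],[0.5,0,0,-0.03,0],[0.5,0,0,-0.04,0],[0.5,0,0,-0.04,0],[0.5,-0.03,0,0,0],[0.5,-0.06,0,0,0],[0.5,-0.06,0,0,0]]}}

```text
clock: 15.8
position: [0.5084, -0.1604, 0.222]
ee_rot: [0.001, 0.712, 0.702, 0.0]
contact_force: [0.7, -0.4, 0.6]
width: 0.0429
```

Emit:
{"method": "send_rows", "body": {"increments": [[0.5,-0.06,-0.03,0,0],[0.5,-0.06,-0.03,0,0],[0.5,-0.03,0,0,0],[0.5,0,0,0,0]]}}

```text
clock: 16.3
position: [0.4497, -0.3022, 0.2213]
ee_rot: [0.001, 0.714, 0.7, -0.0]
contact_force: [0.6, 0.4, 0.1]
width: 0.0425
```

```bash
python3 r.py
python3 - <<'E'
from h import *
t=manip.get_image('top');s=manip.get_image('scene'); cv2.imwrite('pics/scene8.png',s[:,:,::-1]); cv2.imwrite('pics/top8.png',t[:,:,::-1])
crop('scene',s,195,130,345,240,5,'pics/s8d.png');crop('top',t,170,170,320,250,5,'pics/t8d.png')
E
```

```text
t 16.3 s=-0.3592 lat=-0.0590 z 0.2213 F [0.56 0.37 0.09] M [ 0.015 -0.007  0.036] w 0.0425
```

View pics/s8d.png

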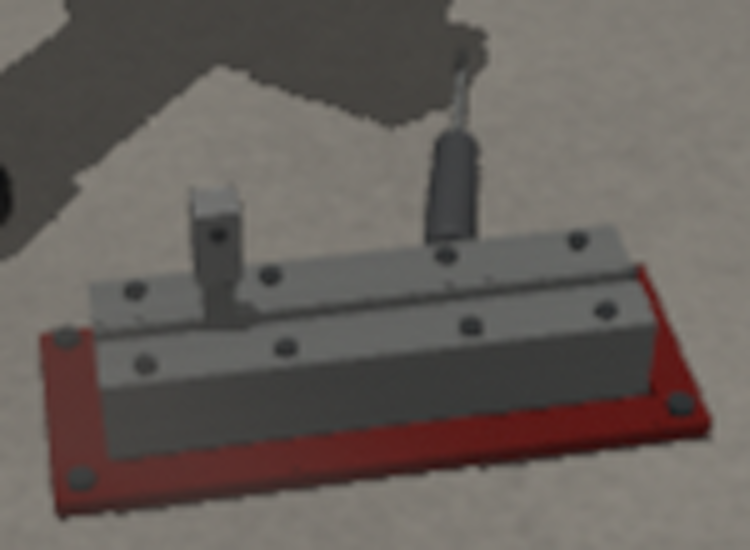

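View pics/t8d.png

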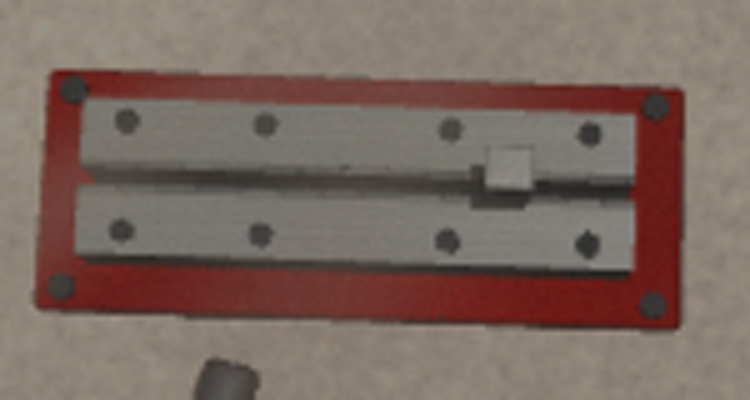

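View pics/top8.png

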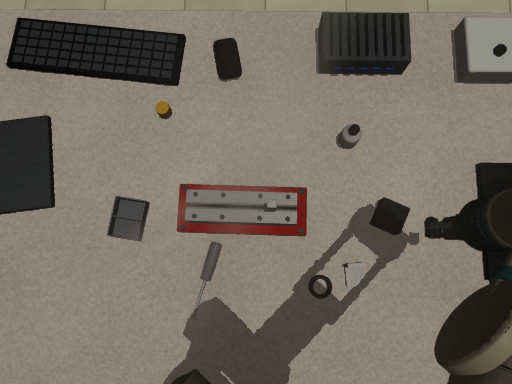

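Run:
```python
from h import *
from scipy.optimize import least_squares
t=cv2.imread('pics/top8.png')[:,:,::-1];s=cv2.imread('pics/scene8.png')[:,:,::-1]
crop('scene',s,225,160,250,200,14,'pics/s8e.png')
ut=np.array([170+509.5/5-.5,170+168.5/5-.5]); 
P=onz('top',*ut,.119); d=np.array([.0163,.99987]); m=np.array([.5145,.056])
print(P,(P[:2]-m)@d,(P[:2]-m)@[d[1],-d[0]])
us=np.array([195+216/5-.5,130+202/5-.5])
r=least_squares(lambda Q:np.r_[proj('top',Q)-ut,proj('scene',Q)-us],[.51,-.01,.12]); print(r.x,r.fun)
for z in(.118,.120): print(proj('scene',[.5115,-.009,z]))
```

```text
[ 0.51165395 -0.00833163  0.119     ] -0.064369652857597 -0.001797078716734902
[ 0.51199823 -0.00790488  0.11715934] [-0.23384754 -0.0283554  -0.24233105  0.01184519]
[236.87986952 169.50584278]
[236.83749161 168.7452475 ]
```

View pics/s8e.png

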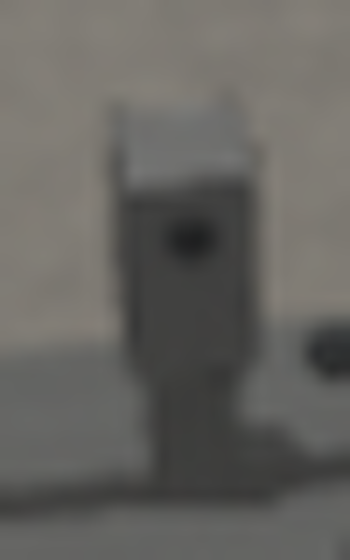

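```bash
python3 -c "
from rig import manip
print(manip.sign_off())"
```

```text
the job is handed in; nothing more can be done
None
```

The blade stands upright and released in the tight spot, about 64 mm from the gap's middle toward the −y end. The job is handed in; sign-off came at about 16.4 s of the 45 s allowed.

**What I did:** I gripped the blade in its stand (20 mm across the jaws), lifted it out, and lowered it into the gap at the −y end. I then slid it toward +y in 1 to 3 mm steps. The drag began about 77 mm before the middle, rose to about 8.5 N and stayed between 7 and 8.6 N. I stopped 12 mm past that first felt drag, took the load off the arm, opened the fingers, rose straight up and moved away.

**Last checks:**
- **Position:** both pictures, taken after the release, show the blade upright, 64 mm from the gap's middle and about 1.8 mm toward the near bar, where 1.5 mm means lying on it.
- **Height:** the two views put the tip 11 to 13 mm above the bench, while the arm's own readings say about 14 mm. The floor is at 12 mm, so they disagree by 1 to 3 mm, about what the cameras can resolve. Either way the tip is near the floor.
- **Tight spot:** I inferred its middle from where the drag began and did not slide past it to confirm. My estimate puts it 62 to 70 mm before the gap's middle, so the blade is within about 6 mm of it, inside the 7 mm for full pinch.
- **Forces:** sliding stayed below 9 N. Lowering the blade the last millimetre inside the pinch gave 4.2 N, which I eased off before letting go. On the way down it lightly brushed the far bar, about 1 to 3 N, and I corrected for that.
- **Everything else:** the rest looks unmoved in the last top picture by eye; I did not measure it. The arm was clear, with about 0.7 N on the sensor, which is within its noise.

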